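# Wedge the rocking portion scale level

### The job

The portion scale on the crepe counter rocks because its brass foot is too short. With your fingertips push the orange wedge along the counter, thin end first, under the brass foot until the scale stands level and that foot rests on the flat top of the wedge, then leave it there and move your hand away. Only push the wedge: do not lift or carry it, do not touch the scale or shove it out of its place, and leave the bottle, jar and cup alone.

Things in the scene. Friction and masses are not known exactly. Their poses are not given: they have to be found in the camera images.
- scale: White portion scale, 2.5 kg, loose, 66 mm high; body 190 x 170 mm, its underside 26 mm above the counter when level. Origin: centre between the feet, at counter height; x to its back, y to its left (seen from the display), z up. Four ball feet of 24 mm diameter on brackets at (+-110, +-100) mm, outside the body's corners. Blue weighing plate. Leans about 0.055 rad onto the short brass foot at the start.
- short_foot (a point): Lowest point of the scale's brass ball foot (24 mm diameter; the other feet are black), at (-110, +100) mm in the scale's frame. This foot is 8 mm too short: it is down on the counter at the start, pressing with some 3 to 6 N, and 8 mm above it when the scale is level. Axes as the scale's.
- wedge: Orange slick plastic wedge, loose, 0.15 to 0.35 kg, 102 mm long, 60 mm wide. Origin on its underside, on the centre line; x points to the thin edge at x = +55 mm (1.5 mm thick). Top: ramp up to 8 mm at x = +5, flat 8 mm high to x = -35, then an upright heel 30 mm high to x = -47. Starts with its origin 90 to 130 mm from the brass foot, thin edge towards it, turned up to 0.7 rad off.
- wedge_flat (a point): Where the brass foot should end: a point on the flat top of the wedge, 8 mm high, at x = -9 mm in the wedge's frame. The scale is level with the foot up to 12 mm either way along the wedge; farther in, the heel meets the foot.
- wedge_heel (a point): Centre of the heel's flat back face (60 mm wide, 30 mm high), 15 mm above the counter, at x = -47 mm in the wedge's frame: the place to push. Pushing takes up to about 10 N on the counter (fingers that drag on the face press the wedge down) and up to about 20 N as the foot climbs the ramp.
- sauce_bottle: Bystander: yellow squeeze bottle with red cap, 58 mm across, 150 mm high, standing; origin under its centre.
- almond_jar: Bystander: amber jar with steel lid, 70 mm across, 90 mm high, standing; origin under its centre.
- steel_cup: Bystander: open steel cup, 72 mm across, 80 mm high, standing; origin under its centre.
Mind the look-alikes: they are no part of the job. Of the things like the wedge, leave any that is black, blue or pink; of the rest the larger one is meant.

How it is judged:
By the outcome, as a careful person would: the job done as asked, in the order asked, and still so for the second after the job is handed in, with the robot touching nothing.
It also fails if it takes over 51 s, if anything falls off the work surface, if the arm or the gripper's body presses on something with over 40 N, if the wrist force passes 120 N, or if a joint passes its speed limit or range.

### The arm

A 6-joint arm with a two-finger parallel gripper is mounted at the origin on the work surface. World frame = base frame: x ahead of the robot, y to its left, z up, the work surface at z = 0. Lengths are in m, angles in rad, forces in N, time in s.
With the tool pointing down it reaches from about 0.425 to 0.95 m from the base axis. Payload 3.5 kg.
Tool frame: the origin (TCP) lies at the very end of the fingers, on their centre line; the grasp point (between the pads) lies 19 mm behind it; z points along the fingers, y is the direction in which the jaws open and shut (so a half turn about z gives the same grasp; the last joint's range is limited). The gripper opens to 85 mm and grips with 20 to 120 N. Pads are 22 mm wide; open, the fingers measure 114 mm over their backs; the gripper's body (76 mm by 85 mm) begins 54 mm behind the grasp point. The pads swing forward as they close: fully open they stand 13 mm farther back than shut.
Start: joints at [-1.346, 0.286, 1.577, -0, 1.279, -0.15], TCP at [0.247, -0.628, 0.231] pointing down, gripper open.
Joint ranges: [-2.77, 2.77], [-0.9, 2.22], [0.21, 2.48], [-1.53, 4.67], [0.24, 2.81], [-2.84, 2.84]. Speed limits (rad/s): [2.79, 2.79, 3.14, 3.14, 3.14, 3.14].

### API

Orientations are given as a unit quaternion [x, y, z, w].
In Python, from plant import ctrl, imaging gives the robot as it stands.
- The arm moves only by the shell command python3 -m creep 'ROWS' [OPENING] [FORCE]. ROWS is JSON, one flat list of numbers, 4 for each row, row after row: the shift along the tool's x, y, z in units of 25 mm (1.0 is 25 mm), then the turn about the tool's z in units of 5 degrees (1.0 is 5 degrees). A call has 1 to 20 rows; each row is the pose to reach, as a shift and turn from the pose commanded when the call began, along the tool's axes at that moment; what a row does not reach only later rows make up. A row lasts 1/12 s, in which the tool goes at most 41.7 mm and 7.16 degrees, less where a joint would pass 70% of its speed; a pose out of reach is approached as far as the arm can. A call with a gripper value outside its range is refused whole. OPENING is the closure in counts, from 0 (fully open) to 255 (shut), set as the call begins (- or left out, the last holds). The fingers move at their own pace and stop on an object; FORCE is the grip in N (left out, the last holds). Time passes only in rows, so rows that repeat a pose let the fingers close. It gives the time, the measured TCP pose, the force and the opening at its end, in the units of the state.
- ctrl.get_state(): the state, without advancing time (a new reading comes with each control period).
- imaging.read_camera(name): name is "side" or "top" or "wrist"; returns the picture (480x640x3 uint8, red, green, blue); there is no depth.
- imaging.camera_info(name): a dict with "intrinsics" (3x3 intrinsics, pixels), "origin" and "attitude" of the camera in the world. Camera axes: x right, y down, z forward; pixel columns grow to the right and rows downward; lengths in m; the calibration is good to about 2 mm. A picture is of the moment at which its call begins: read the wrist's pose just before it. camera_info takes no time and is no camera call; for the wrist camera it gives the pose at the moment of the call.
- ctrl.sign_off(): hands the job in, once; it reports no verdict.
Trained networks look in the newest picture that a camera, given by its name, has taken for a name from the list of things; names that differ only in an ending like _2 or _b are one class to them, and where a whole thing is asked for, a point or a joint stands for the part that bears it (a point fixed in the world has none). Each returns a list of dicts, best first, with "p" (0 to 1); they miss things now and then, are a little off and sometimes report something else, mostly with a low value. They report only what shows in the picture. A call takes as long as a camera call. They do not tell look-alikes from the thing itself.
- imaging.silhouettes(camera, name): "mask" (480x640 bool, what is visible of it) and "uv" ([column, row] in pixels, amid what is visible of it).
The state is a dict: "time": time; "qpos": joint angles; "dq": joint speeds; "joint_efforts": joint torques, N m; "eef_pos": TCP position; "tcp_rot": TCP orientation; "contact_force": force on the tool from outside, world axes, zero at the start; "wrist_torque": the same for the moment, N m; "opening": opening from 0.0 (shut) to 1.0 (fully open).
Only numpy, scipy, OpenCV 4.12 (cv2) and the standard library are available. Lean on these libraries where they do the work, as an engineer would, in place of code of your own. Each camera call takes 0.05 s, during which the arm holds its last target.

## Working session

There is one attempt and no reset: what is moved stays moved. The work goes in short steps, Python scripts to look and compute and a shell command to move; the robot and the scene stay as the last step left them, time stands still between calls to the robot, and variables do not carry over. Pictures are saved under pics/ and viewed, and the job is handed in when it is done.

```bash
mkdir -p pics; ls; cat > h.py <<'E'
import numpy as np, cv2
from plant import ctrl, imaging
def snap(c,fn):
    im=imaging.read_camera(c); cv2.imwrite('pics/'+fn,im[:,:,::-1]); return im
def info(c):
    i=imaging.camera_info(c); return np.array(i['intrinsics']),np.array(i['origin']),i['attitude']
E
python3 - <<'E'
from h import *
for c in('top','side','wrist'):
    snap(c,c+'0.png'); print(c,imaging.camera_info(c))
print(ctrl.get_state())
E
```

```text
pics
top {'intrinsics': array([[599.92387597,   0.        , 319.1190059 ],
       [  0.        , 599.92387597, 244.39841414],
       [  0.        ,   0.        ,   1.        ]]), 'origin': array([0.38305817, 0.00274532, 1.34306378]), 'attitude': array([ 0.7094519 , -0.70184031,  0.04935917, -0.04076586])}
side {'intrinsics': array([[442.78874315,   0.        , 316.80908509],
       [  0.        , 442.78874315, 238.74641472],
       [  0.        ,   0.        ,   1.        ]]), 'origin': array([ 0.31777825, -0.52113262,  0.69579477]), 'attitude': array([ 0.90997508, -0.2197051 ,  0.0743265 , -0.3437304 ])}
wrist {'intrinsics': array([[353.14546194,   0.        , 317.09548107],
       [  0.        , 353.14546194, 232.220853  ],
       [  0.        ,   0.        ,   1.        ]]), 'origin': array([ 0.31360767, -0.60281458,  0.37190694]), 'attitude': array([ 0.81848072, -0.5566797 , -0.08069548,  0.11698403])}
{'time': 0.15, 'qpos': array([-1.34601604e+00,  2.86973181e-01,  1.57787664e+00,  8.65013403e-06,
        1.27859858e+00, -1.49987320e-01]), 'dq': array([-1.35606105e-03, -2.89523928e-03, -3.92425815e-03,  6.04252875e-04,
       -6.77543114e-05,  3.90734726e-04]), 'joint_efforts': array([-1.26561717e-03, -4.06608796e+01, -2.93139642e+01, -1.96752940e-04,
        4.00070727e-03,  5.91124035e-06]), 'eef_pos': array([ 0.24700706, -0.62761764,  0.23023814]), 'tcp_rot': array([ 9.82494775e-01,  1.86287829e-01, -3.05535835e-05, -9.27383612e-04]), 'contact_force': array([ 0.0950599 , -0.0982064 ,  0.15801016]), 'wrist_torque': array([ 0.05199944,  0.02915103, -0.02128581]), 'opening': 1.00307086390506}
```

View pics/top0.png

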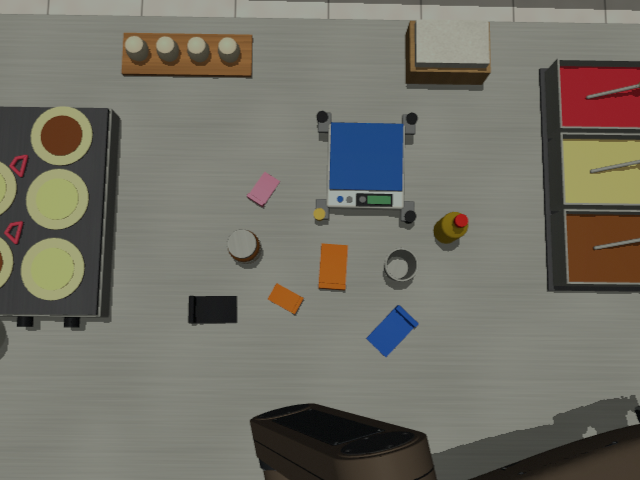

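View pics/side0.png

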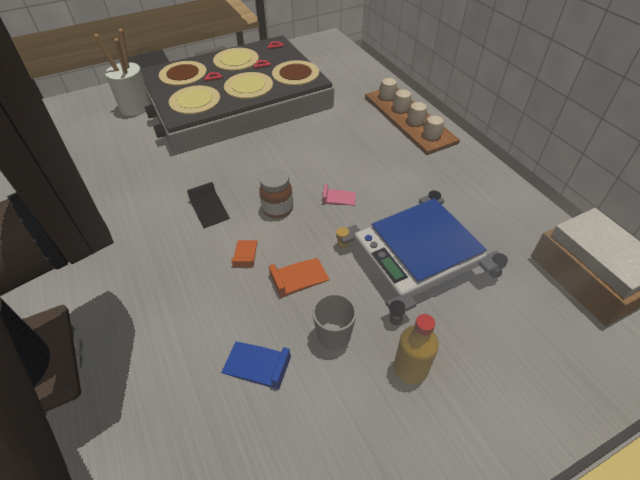

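```bash
cat >> h.py <<'E'
from scipy.spatial.transform import Rotation as R
def unproj(c,uv,z):
    K,o,a=info(c); A=R.from_quat(a).as_matrix()
    d=A@np.linalg.inv(K)@np.array([uv[0],uv[1],1.]); return o+d*(z-o[2])/d[2]
def proj(c,p):
    K,o,a=info(c); A=R.from_quat(a).as_matrix()
    q=K@(A.T@(np.asarray(p)-o)); return q[:2]/q[2]
E
python3 - <<'E'
from h import *
for n in('top','side'):
    im=cv2.imread(f'pics/{n}0.png')
    u,v=proj(n,[unproj('top',(327,240),0)[0],unproj('top',(327,240),0)[1],0]).astype(int)
    c=im[max(v-75,0):v+75,u-100:u+100]; cv2.imwrite(f'pics/{n}0c.png',cv2.resize(c,(800,600),interpolation=cv2.INTER_CUBIC)); print(n,u-100,v-75)
for n in('top','side'):
    imaging.read_camera(n)
    for t in('wedge','short_foot','scale','steel_cup','almond_jar','sauce_bottle'):
        for r in imaging.silhouettes(n,t)[:3]: print(n,t,round(r['p'],2),np.round(r['uv']),r['mask'].sum(),unproj(n,r['uv'],0.0).round(3))
E
```

```text
top 227 165
side 222 185
top wedge 0.96 [334. 262.] 1173 [ 0.517 -0.047  0.   ]
top wedge 0.93 [392. 328.] 1279 [ 0.37  -0.176  0.   ]
top wedge 0.77 [287. 297.] 549 [0.437 0.058 0.   ]
top short_foot 0.63 [368. 167.] 7590 [ 0.737 -0.123  0.   ]
top scale 0.87 [364. 165.] 7677 [ 0.741 -0.115  0.   ]
top steel_cup 0.57 [399. 261.] 952 [ 0.52  -0.193  0.   ]
top steel_cup 0.56 [332. 264.] 1191 [ 0.51  -0.042  0.   ]
top almond_jar 0.77 [242. 246.] 922 [0.549 0.162 0.   ]
top sauce_bottle 0.98 [453. 226.] 843 [ 0.6   -0.316  0.   ]
side wedge 0.94 [257. 362.] 2175 [ 0.369 -0.173  0.   ]
side wedge 0.93 [294. 277.] 1425 [ 0.499 -0.041  0.   ]
side wedge 0.87 [208. 205.] 1186 [0.411 0.23  0.   ]
side short_foot 0.63 [416. 253.] 9614 [ 0.743 -0.101  0.   ]
side scale 0.68 [415. 247.] 9597 [ 0.751 -0.086  0.   ]
side steel_cup 0.87 [336. 320.] 1987 [ 0.526 -0.161  0.   ]
side almond_jar 0.57 [272. 190.] 1479 [0.558 0.207 0.   ]
```

View pics/top0c.png

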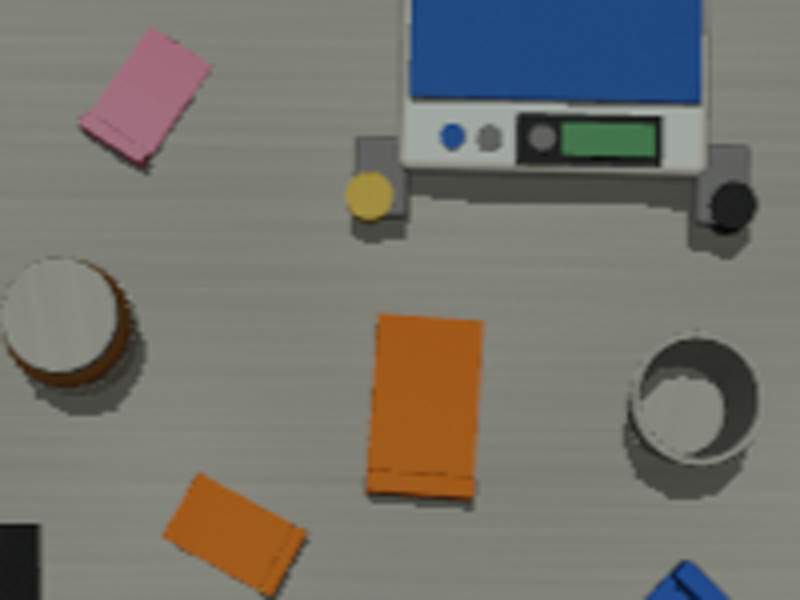

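View pics/side0c.png

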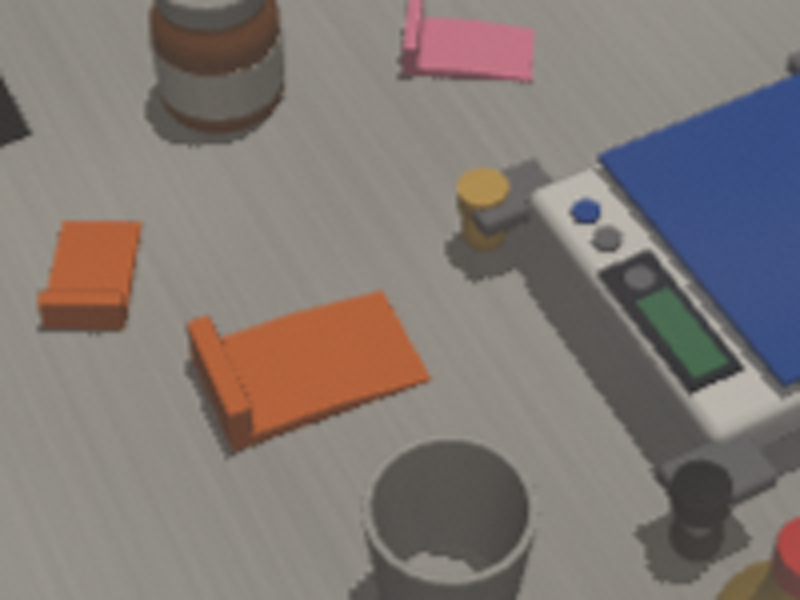

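```bash
python3 - <<'E'
from h import *
from scipy.optimize import least_squares
def tri(a,b):
    f=lambda p:np.r_[proj('top',p)-a,proj('side',p)-b]
    r=least_squares(f,[.6,0,.03]); return r.x,r.fun
print('foot top',*tri((319.2,213.7),(343.,232.)))
# wedge fit: pose x,y,th with corners
T=lambda c:np.array([227+c[0]/4,165+c[1]/4]); S=lambda c:np.array([222+c[0]/4,185+c[1]/4])
obs=[('top',(55,30,1.5),T((379,315))),('top',(55,-30,1.5),T((482,321))),('top',(-47,30,30),T((367,491))),('top',(-47,-30,30),T((473,497))),
('side',(55,30,1.5),S((382,291))),('side',(55,-30,1.5),S((430,379))),('side',(-47,30,30),S((189,322))),('side',(-47,-30,30),S((232,413))),('side',(-35,30,30),S((209,317)))]
def pt(x,l):
    l=np.array(l)/1000; c,s=np.cos(x[2]),np.sin(x[2]); return np.array([x[0]+c*l[0]-s*l[1],x[1]+s*l[0]+c*l[1],l[2]])
for cams in(('top',),('side',),('top','side')):
    r=least_squares(lambda x:np.concatenate([proj(c,pt(x,l))-o for c,l,o in obs if c in cams]),[.5,-.04,0])
    print(cams,r.x,r.fun.round(1))
# scale feet / plate
for n,uv in(('FL top brass',(319.2,213.7)),('FR',(227+733/4,165+206/4)),('BL',(322,117)),('BR',(412,118))):
    print(n,unproj('top',uv,.04))
E
```

```text
foot top [ 0.62017749 -0.012365    0.03984835] [ 0.26950941 -0.74313337 -0.69642709  0.15578266]
('top',) [ 0.50103505 -0.04439255 -0.0574226 ] [-0.5 -0.4  0.3 -0.1 -0.4  0.1  0.5  0.4]
('side',) [ 0.50447513 -0.04676211 -0.05119996] [ 0.2 -0.3  0.8 -0.2 -0.8  0.  -0.4  1.   0.1 -0.8]
('top', 'side') [ 0.50323149 -0.04578846 -0.05482651] [ 0.1 -1.3  0.9 -1.1  0.3 -0.9  1.2 -0.6 -0.5 -0.3  0.  -0.2 -1.6 -0.2
 -1.3  0.8 -0.6 -1. ]
FL top brass [ 0.61847989 -0.01178556  0.04      ]
FR [ 0.61467624 -0.21284209  0.04      ]
BL [ 0.83948911 -0.01589093  0.04      ]
BR [ 0.84008611 -0.21891101  0.04      ]
```

```bash
python3 - <<'E'
import cv2
im=cv2.imread('pics/side0.png')
cv2.imwrite('pics/s1.png',cv2.resize(im[175:345,325:525],(800,600),interpolation=cv2.INTER_CUBIC))
E
```

```text
(no output)
```

View pics/s1.png

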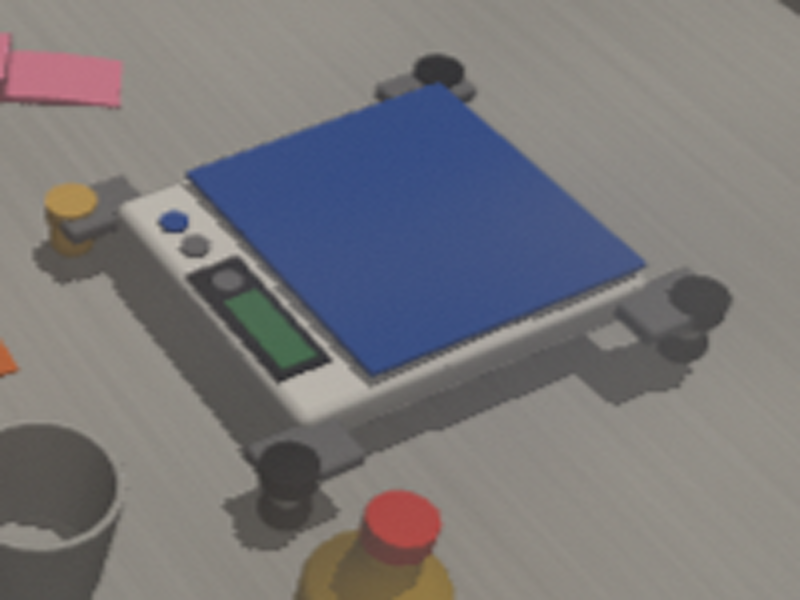

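View pics/wrist0.png

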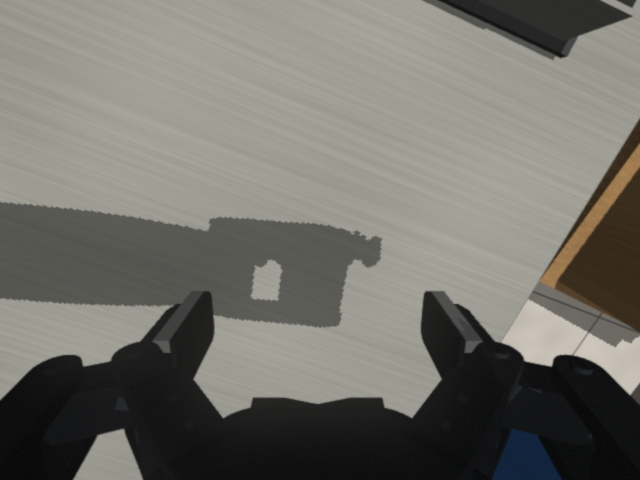

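The two orange ones are at top-view pixels (333,267) and (286,299). The first is clearly the larger, about 102x60 mm against about 70x40, so it is the wedge, and the crop confirms it. The black, blue and pink ones are excluded.

The wedge sits at about (0.503, -0.046) with yaw -0.055, and the brass foot is at about (0.620, -0.013). I'm moving to a point above and behind the heel.

```bash
python3 -m creep '[1.2,-1,0,0.26, 2.4,-2,0,0.52, 3.6,-3,0,0.78, 4.8,-4,0,1.04, 6,-5,0,1.3, 7.2,-6,0,1.56, 8.4,-7,0,1.82, 9.6,-8,0,2.08, 10.8,-9,0,2.34, 12,-10,0,2.6, 13.2,-11,0,2.86, 14.4,-12,0,3.12, 15.6,-13,0,3.38, 15.7,-14,0,3.64, 15.7,-15,0,3.9, 15.7,-16,0,4.16, 15.7,-17,0,4.42, 15.7,-18,0,4.7, 15.7,-18.9,0,4.9, 15.7,-18.9,0,4.9]' 165 40
python3 - <<'E'
from h import *
s=ctrl.get_state();print(s['qpos'],s['eef_pos'],R.from_quat(s['tcp_rot']).as_matrix(),s['opening'])
snap('wrist','w1.png');snap('top','t1.png')
E
```

```text
time: 2.52
eef_pos: [0.4381, -0.0419, 0.2313]
tcp_rot: [1.0, -0.025, -0.0, -0.001]
contact_force: [0.5, -0.2, -0.3]
opening: 0.356
[-3.27352343e-01 -2.57090521e-01  2.12654510e+00  1.19294712e-03
  1.27270434e+00  1.29324357e+00] [ 0.43810336 -0.04190762  0.23130109] [[ 9.98742719e-01 -5.01293636e-02 -1.69344908e-04]
 [-5.01291110e-02 -9.98741949e-01  1.26179185e-03]
 [-2.32384685e-04 -1.25171631e-03 -9.99999190e-01]] 0.3561301687192734
```

View pics/w1.png

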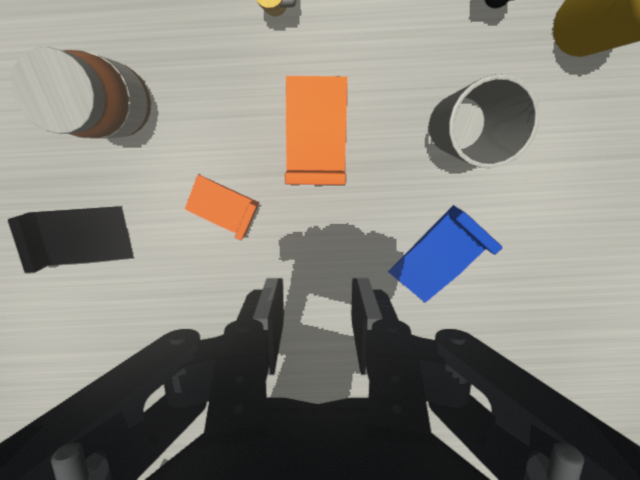

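View pics/t1.png

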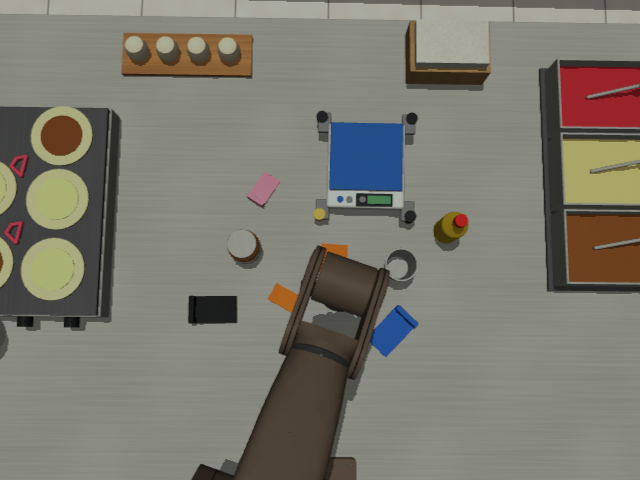

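```bash
cat >> h.py <<'E'
from scipy.optimize import least_squares
def pt(x,l):
    l=np.array(l)/1000; c,s=np.cos(x[2]),np.sin(x[2]); return np.array([x[0]+c*l[0]-s*l[1],x[1]+s*l[0]+c*l[1],l[2]])
def fit(obs,x0=(.5,-.04,0)):
    C={c:(imaging.camera_info(c)) for c in {o[0] for o in obs}}
    def pj(c,p):
        i=C[c]; q=np.array(i['intrinsics'])@(R.from_quat(i['attitude']).as_matrix().T@(p-np.array(i['origin']))); return q[:2]/q[2]
    r=least_squares(lambda x:np.concatenate([pj(c,pt(x,l))-o for c,l,o in obs]),x0); return r.x,r.fun
E
python3 - <<'E'
from h import *
print(fit([('wrist',(55,30,1.5),(286,76)),('wrist',(55,-30,1.5),(347.5,77)),('wrist',(-47,30,30),(286,185)),('wrist',(-47,-30,30),(346,185))]))
print(unproj('wrist',(271,0),.04), unproj('wrist',(388,271),.008))
E
```

```text
(array([ 0.50498361, -0.04827368, -0.05735315]), array([-0.10673347, -0.05560417,  0.1353255 , -0.54138908, -0.77269334,
        0.11643402,  0.74459616,  0.57798547]))
[ 0.61461088 -0.01636671  0.04      ] [ 0.3551263 -0.1206246  0.008    ]
```

```bash
python3 -m creep '[0,0.2,1,0, 0,0.2,2,0, 0,0.2,3,0, 0,0.2,4,0, 0,0.2,5,0, 0,0.2,6,0, 0,0.2,7,0, 0,0.2,7.8,0, 0,0.2,7.8,0]'
python3 - <<'E'
from h import *
snap('wrist','w2.png');snap('side','s2.png')
E
```

```text
time: 3.37
eef_pos: [0.4362, -0.0497, 0.0323]
tcp_rot: [1.0, -0.027, -0.004, -0.001]
contact_force: [-0.7, 0.7, 0.4]
opening: 0.351
```

View pics/w2.png

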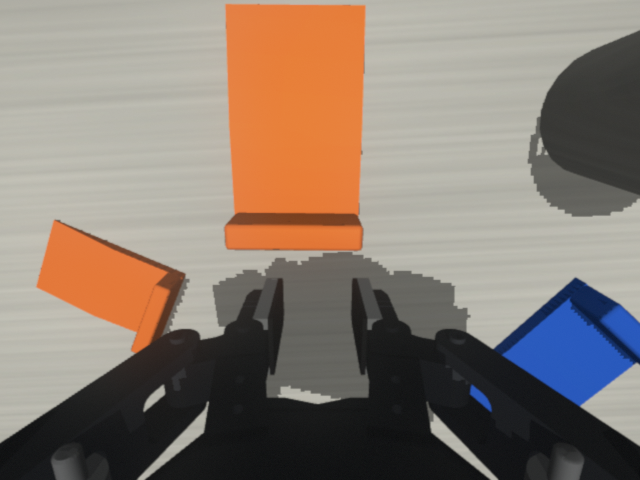

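View pics/s2.png

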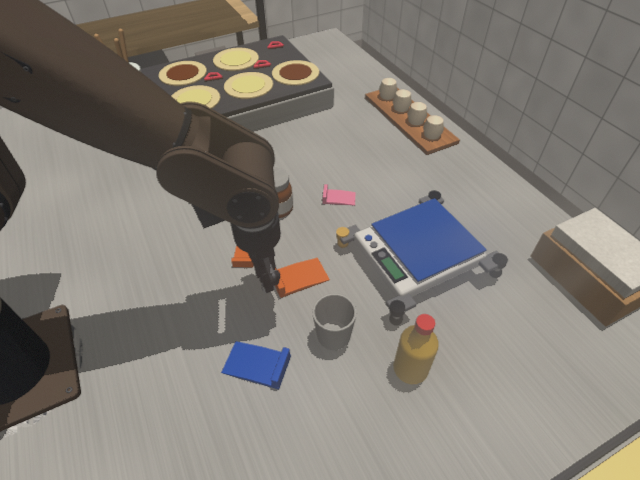

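```bash
python3 - <<'E'
from h import *
x,f=fit([('wrist',(55,30,1.5),(226,4)),('wrist',(55,-30,1.5),(365,6)),('wrist',(-47,30,30),(225,249)),('wrist',(-47,-30,30),(363,249)),('wrist',(-35,30,8),(234,213)),('wrist',(-35,-30,8),(360,213)),])
print(x,f.round(1),pt(x,(-47,0,15)))
s=ctrl.get_state();print(s['eef_pos'],R.from_quat(s['tcp_rot']).as_euler('xyz'))
E
```

```text
[ 0.50719659 -0.04543586 -0.05877683] [ 0.9  2.3 -0.9  1.2  1.4 -0.8 -0.9  0.   1.8 -2.5 -2.3 -1.7] [ 0.46027775 -0.04267494  0.015     ]
[ 0.43917307 -0.05043934  0.03607254] [-3.14128703e+00  1.43186389e-03 -5.37860833e-02]
```

```bash
python3 -m creep '[0,0,0.5,0, 0,0,0.9,0, 0,0,1.1,0, 0,0,1.1,0, 0.1,0,1.1,-0.3, 0.2,0,1.1,-0.6, 0.25,0,1.1,-0.9, 0.3,0,1.1,-1.2, 0.35,0,1.1,-1.5, 0.4,0,1.1,-1.8, 0.4,0,1.1,-2.1, 0.4,0,1.1,-2.4, 0.4,0,1.1,-2.7, 0.4,0,1.1,-3, 0.4,0,1.1,-3, 0.4,0,1.1,-3]'
python3 - <<'E'
from h import *
snap('wrist','w3.png')
s=ctrl.get_state();print(s['eef_pos'],R.from_quat(s['tcp_rot']).as_euler('xyz'),s['qpos'])
E
```

```text
time: 4.8
eef_pos: [0.4497, -0.0504, 0.0094]
tcp_rot: [0.995, 0.104, 0.001, 0.0]
contact_force: [0.3, -0.2, -0.1]
opening: 0.35
[ 0.44970087 -0.05036942  0.00932992] [ 3.14102708e+00 -1.06135781e-03  2.09056400e-01] [-3.36446928e-01  1.19599526e-01  2.24204502e+00  9.56651384e-05
  7.78747344e-01  1.02522525e+00]
```

View pics/w3.png

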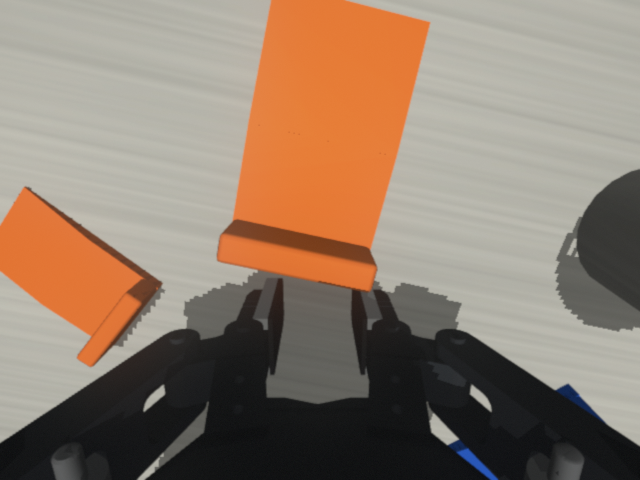

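```bash
python3 -m creep '[0.05,0,0,-0.2, 0.1,0,0,-0.4, 0.15,0,0,-0.6, 0.2,0,0,-0.8, 0.25,0,0,-1, 0.3,0,0,-1.2, 0.35,0,0,-1.3, 0.4,0,0,-1.4, 0.45,0,0,-1.5, 0.5,0,0,-1.5, 0.5,0,0,-1.5]'
python3 - <<'E'
from h import *
snap('wrist','w4.png')
s=ctrl.get_state();print(s['eef_pos'],R.from_quat(s['tcp_rot']).as_euler('xyz'))
E
```

```text
time: 5.77
eef_pos: [0.4617, -0.0476, 0.0088]
tcp_rot: [0.986, 0.169, 0.0, 0.0]
contact_force: [-0.5, -0.1, 0.3]
opening: 0.354
[ 0.46163693 -0.04756153  0.00881201] [ 3.14154979e+00 -5.91229929e-04  3.39794075e-01]
```

View pics/w4.png

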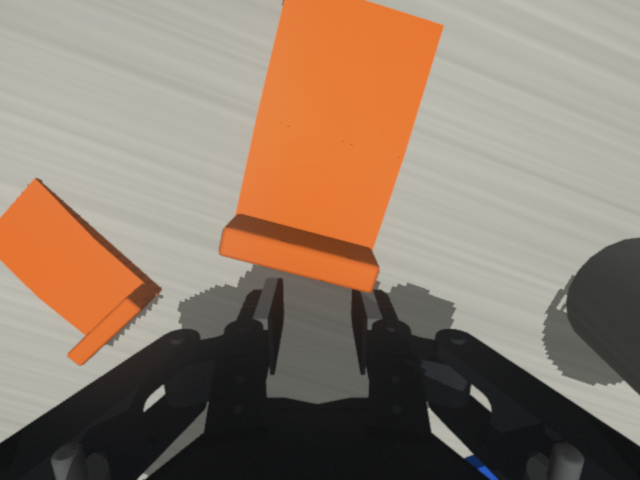

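```bash
cat >> h.py <<'E'
def rep(obs,F=(.618,-.0135)):
    x,f=fit(obs,(.52,-.04,.15)); s=ctrl.get_state(); t=s['eef_pos']; y=R.from_quat(s['tcp_rot']).as_matrix(); y=np.arctan2(y[1,0],y[0,0])
    rot=lambda d,a:np.array([np.cos(a)*d[0]+np.sin(a)*d[1],-np.sin(a)*d[0]+np.cos(a)*d[1]])
    print('wedge',x.round(4),'res',f.round(1)); print('tcp',t.round(4),'yaw',y.round(3))
    print('foot in wedge mm',(rot(np.array(F)-x[:2],x[2])*1e3).round(1),'heel centre in tool(x fwd,y left) mm',(rot(pt(x,(-47,0,0))[:2]-t[:2],y)*1e3).round(1))
    print('dir from heel to foot',np.arctan2(*(np.array(F)-pt(x,(-47,0,0))[:2])[::-1]).round(3))
E
python3 - <<'E'
from h import *
rep([('wrist',(55,-30,1.5),(443,25)),('wrist',(-47,30,30),(220,251)),('wrist',(-47,-30,30),(377,291)),('wrist',(-35,30,8),(239,214)),('wrist',(-35,-30,8),(374,249))])
E
```

```text
wedge [ 0.5243 -0.032   0.079 ] res [ 3.3 -3.7 -2.2  5.2 -1.4  4.2 -1.5 -2.6  1.9 -2. ]
tcp [ 0.4616 -0.0476  0.0088] yaw 0.34
foot in wedge mm [94.8 11. ] heel centre in tool(x fwd,y left) mm [18.9  5.9]
dir from heel to foot 0.157
```

```bash
cat >> h.py <<'E'
def omask(im):
    h=cv2.cvtColor(im,cv2.COLOR_RGB2HSV); return cv2.inRange(h,(5,150,60),(18,255,255))
def prof(): # convex pieces in x,z
    return [[(-47,0),(-47,30),(-35,30),(-35,0)],[(-35,0),(-35,8),(5,8),(5,0)],[(5,0),(5,8),(55,1.5),(55,0)]]
def wfit(ims,x0):
    from scipy.optimize import minimize
    C={c:imaging.camera_info(c) for c in ims}; M={}
    def render(x,c):
        i=C[c];K=np.array(i['intrinsics']);A=R.from_quat(i['attitude']).as_matrix();o=np.array(i['origin'])
        out=np.zeros((480,640),np.uint8)
        for pc in prof():
            P=np.array([pt(x,(a,y,b)) for a,b in pc for y in(-30,30)]); q=(P-o)@A@K.T; q=q[:,:2]/q[:,2:]
            cv2.fillConvexPoly(out,cv2.convexHull((q*16).astype(np.int32)).reshape(-1,2),255,cv2.LINE_8,4)
        return out
    for c,im in ims.items():
        m=omask(im); n,l=cv2.connectedComponents(m); r=render(x0,c)
        k=np.bincount(l[(r>0)&(l>0)],minlength=n); M[c]=(l==k.argmax()).astype(np.uint8)*255
    def cost(p):
        x=np.array([p[0]/100,p[1]/100,p[2]/10]); s=0
        for c in ims:
            r=render(x,c); s+=np.count_nonzero(cv2.bitwise_xor(r,M[c]))/np.count_nonzero(M[c])
        return s
    p0=np.array([x0[0]*100,x0[1]*100,x0[2]*10])
    for _ in range(3):
        r=minimize(cost,p0,method='Nelder-Mead',options=dict(initial_simplex=np.vstack([p0,p0+np.eye(3)*[.6,0,0][0:1]*1.0]) if 0 else np.vstack([p0,p0+[.6,0,0],p0+[0,.6,0],p0+[0,0,.6]]),xatol=1e-3,fatol=1e-4)); p0=r.x
    x=np.array([p0[0]/100,p0[1]/100,p0[2]/10]); return x,r.fun
def rel(x,F=(.618,-.0135)):
    s=ctrl.get_state(); t=s['eef_pos']; y=R.from_quat(s['tcp_rot']).as_matrix(); y=np.arctan2(y[1,0],y[0,0])
    rot=lambda d,a:np.array([np.cos(a)*d[0]+np.sin(a)*d[1],-np.sin(a)*d[0]+np.cos(a)*d[1]])
    print('foot in wedge mm',(rot(np.array(F)-x[:2],x[2])*1e3).round(1),'heel ctr in tool (fwd,left) mm',(rot(pt(x,(-47,0,0))[:2]-t[:2],y)*1e3).round(1),'tcp',t.round(4),'yaw',y.round(3),
    'heel->foot dir',np.arctan2(*(np.array(F)-pt(x,(-47,0,0))[:2])[::-1]).round(3))
def look(n,x0,cams=('wrist','side')):
    for c in cams:
        im=snap(c,f'{c}_{n}.png'); x,f=wfit({c:im},x0); print(c,x.round(4),round(f,3)); rel(x)
E
python3 - <<'E'
from h import *
# check on initial images
for c in('top','side'):
    print(c,wfit({c:cv2.imread(f'pics/{c}0.png')[:,:,::-1]},(.503,-.046,-.055)))
look('5',(.524,-.032,.1))
E
```

```text
top (array([ 0.50101839, -0.04232615, -0.04116486]), np.float64(0.1060344827586207))
side (array([ 0.50696454, -0.04405585, -0.01828809]), np.float64(0.24897288414133115))
wrist [ 0.5249 -0.0309  0.0715] 0.038
foot in wedge mm [94.1 10.7] heel ctr in tool (fwd,left) mm [19.9  7. ] tcp [ 0.4616 -0.0475  0.0088] yaw 0.34 heel->foot dir 0.147
side [ 0.5256 -0.032   0.1125] 0.917
foot in wedge mm [93.9  8. ] heel ctr in tool (fwd,left) mm [19.8  3.9] tcp [ 0.4615 -0.0476  0.0088] yaw 0.34 heel->foot dir 0.169
```

```bash
python3 -c "
import cv2
im=cv2.imread('pics/side_5.png');cv2.imwrite('pics/s5c.png',cv2.resize(im[185:335,222:422],(800,600),interpolation=cv2.INTER_CUBIC))"
```

```text
(no output)
```

View pics/s5c.png

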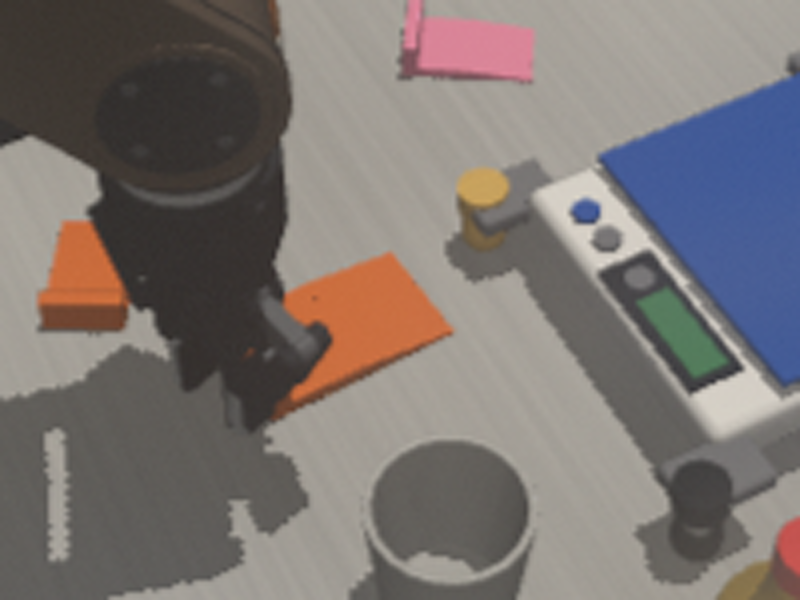

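```bash
python3 - <<'E'
from h import *
a=unproj('side',(222+394/4,185+253/4),.0015);b=unproj('side',(222+453/4,185+330/4),.0015)
d=a-b;print(a,b,np.linalg.norm(d),'heading',np.arctan2(-d[0],d[1]),'origin',(a+b)[:2]/2-.055*np.array([np.cos(np.arctan2(-d[0],d[1])),np.sin(np.arctan2(-d[0],d[1]))]))
print(unproj('side',(222+484/4,185+188/4),.04), unproj('side',(222+484/4,185+246/4),.002))
E
```

```text
[ 0.57693626 -0.0007262   0.0015    ] [ 0.58015288 -0.05817555  0.0015    ] 0.057539320432157835 heading 0.05593211896722997 origin [ 0.52363058 -0.03252554]
[ 0.62153781 -0.0127597   0.04      ] [ 0.61972936 -0.01826523  0.002     ]
```

```bash
python3 -m creep '[-0.2,0,0,0, -0.4,0,0,0.3, -0.4,-0.1,0,0.8, -0.4,-0.2,0,1.3, -0.3,-0.35,0,1.8, -0.2,-0.35,0,2.06, -0.1,-0.35,0,2.06, 0,-0.35,0,2.06, 0.1,-0.35,0,2.06, 0.15,-0.35,0,2.06, 0.15,-0.35,0,2.06]'
python3 - <<'E'
from h import *
look('6',(.524,-.032,.1),('wrist',))
E
```

```text
time: 6.83
eef_pos: [0.4623, -0.0382, 0.0089]
tcp_rot: [0.997, 0.08, 0.0, 0.0]
contact_force: [-0.3, -0.4, -0.5]
opening: 0.352
wrist [ 0.5247 -0.0312  0.0751] 0.042
foot in wedge mm [94.3 10.7] heel ctr in tool (fwd,left) mm [16.2  0.9] tcp [ 0.4621 -0.0382  0.0088] yaw 0.16 heel->foot dir 0.15
```

View pics/wrist_6.png

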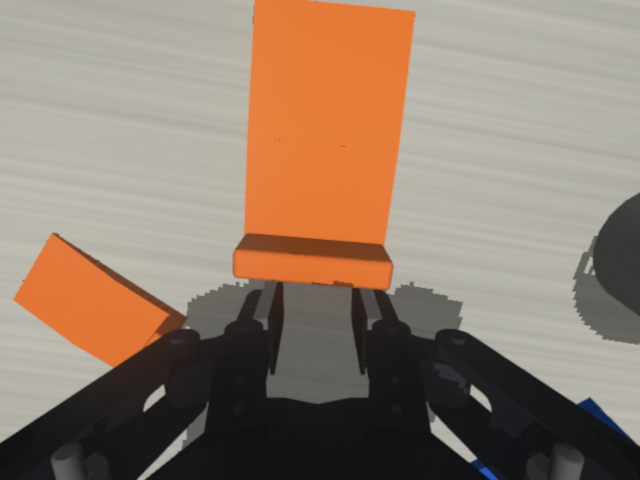

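```bash
python3 -m creep '[0.1,0,0,0, 0.2,0,0,0, 0.3,0,0,0, 0.4,0,0,0, 0.5,0,0,0, 0.6,0,0,0, 0.7,0,0,0, 0.8,0,0,0, 0.9,0,0,0, 1,0,0,0, 1.1,0,0,0, 1.1,0,0,0, 1.1,0,0,0]'
python3 - <<'E'
from h import *
look('7',(.55,-.03,.14),('wrist',)); snap('side','s7.png')
im=cv2.imread('pics/s7.png');cv2.imwrite('pics/s7c.png',cv2.resize(im[185:335,222:422],(800,600),interpolation=cv2.INTER_CUBIC))
E
```

```text
time: 7.97
eef_pos: [0.4897, -0.0338, 0.0091]
tcp_rot: [0.997, 0.08, 0.001, 0.0]
contact_force: [0.5, -0.4, -0.0]
opening: 0.352
wrist [ 0.5463 -0.0237  0.1613] 0.043
foot in wedge mm [72.4 -1.4] heel ctr in tool (fwd,left) mm [10.7  0.9] tcp [ 0.4896 -0.0338  0.0091] yaw 0.16 heel->foot dir 0.149
```

View pics/wrist_7.png

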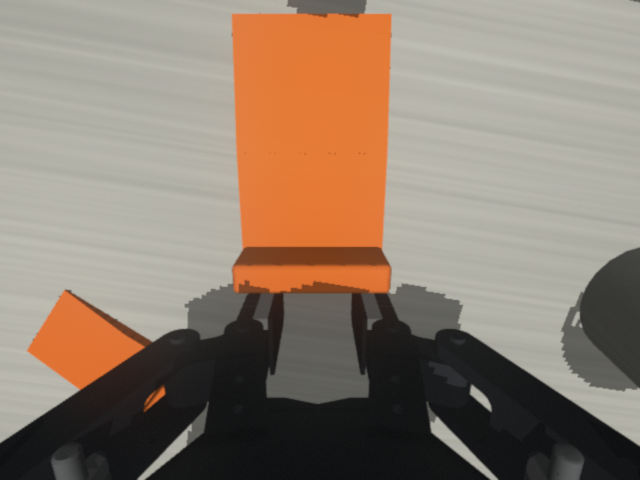

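View pics/s7c.png

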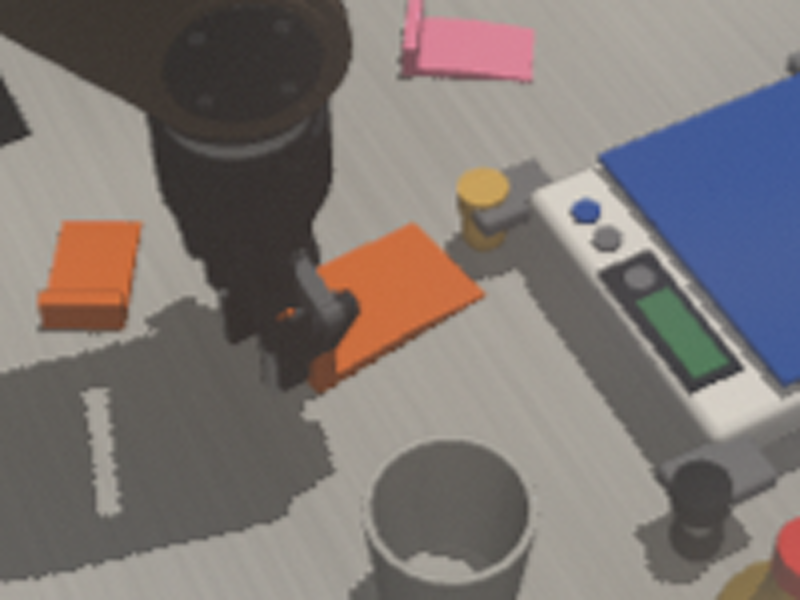

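```bash
python3 -m creep '[0.1,0,0,0, 0.2,0,0,0, 0.3,0,0,0, 0.4,0,0,0, 0.5,0,0,0, 0.6,0,0,0, 0.7,0,0,0, 0.8,0,0,0, 0.9,0,0,0, 1,0,0,0, 1.1,0,0,0, 1.2,0,0,0, 1.3,0,0,0, 1.4,0,0,0, 1.5,0,0,0, 1.6,0,0,0, 1.7,0,0,0, 1.8,0,0,0]'
python3 - <<'E'
from h import *
look('8',(.59,-.018,.16),('wrist',)); snap('side','s8.png')
im=cv2.imread('pics/s8.png');cv2.imwrite('pics/s8c.png',cv2.resize(im[185:335,222:422],(800,600),interpolation=cv2.INTER_CUBIC))
E
```

```text
time: 9.57
eef_pos: [0.5313, -0.0264, 0.0084]
tcp_rot: [0.997, 0.08, -0.003, -0.0]
contact_force: [-8.5, -0.2, 6.8]
opening: 0.354
wrist [ 0.5886 -0.0168  0.1626] 0.378
foot in wedge mm [29.5 -1.5] heel ctr in tool (fwd,left) mm [10.4  0.3] tcp [ 0.5321 -0.0264  0.0084] yaw 0.161 heel->foot dir 0.143
```

View pics/wrist_8.png

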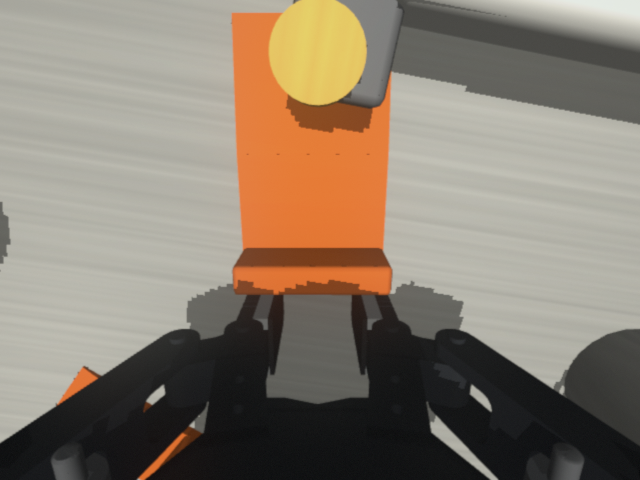

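View pics/s8c.png

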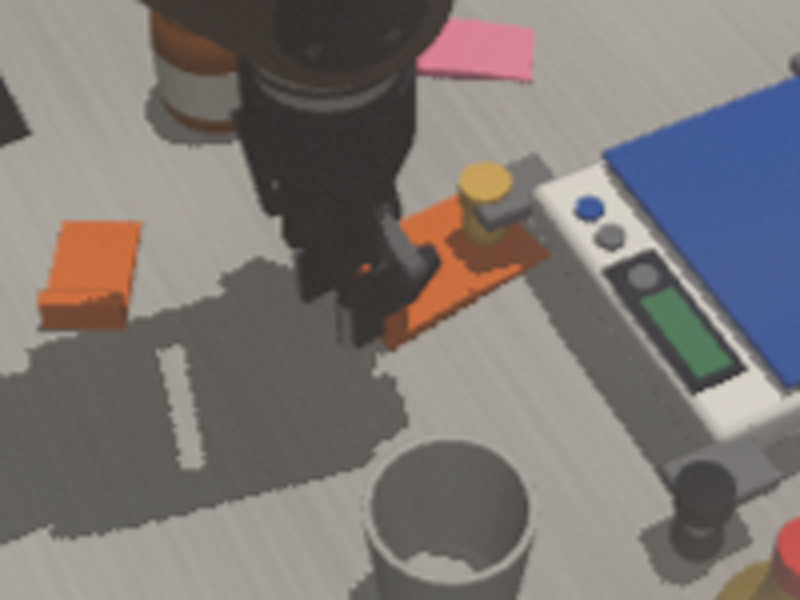

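```bash
python3 - <<'E'
from h import *
print(unproj('wrist',(318,51),.044))
E
python3 -m creep '[0.1,0,0,0, 0.2,0,0,0, 0.3,0,0,0, 0.4,0,0,0, 0.5,0,0,0, 0.6,0,0,0, 0.7,0,0,0, 0.8,0,0,0, 0.9,0,0,0, 1,0,0,0, 1.1,0,0,0, 1.1,0,0,0]'
python3 - <<'E'
from h import *
look('9',(.618,-.012,.16),('wrist',)); snap('side','s9.png')
im=cv2.imread('pics/s9.png');cv2.imwrite('pics/s9c.png',cv2.resize(im[185:335,222:422],(800,600),interpolation=cv2.INTER_CUBIC))
E
```

```text
[ 0.62284892 -0.01306671  0.044     ]
time: 10.67
eef_pos: [0.5598, -0.022, 0.0083]
tcp_rot: [0.997, 0.08, -0.001, -0.0]
contact_force: [-4.1, 0.5, 1.3]
opening: 0.355
wrist [ 0.6165 -0.0118  0.1607] 0.699
foot in wedge mm [ 1.2 -1.9] heel ctr in tool (fwd,left) mm [10.4  1. ] tcp [ 0.56   -0.0219  0.0083] yaw 0.16 heel->foot dir 0.121
```

View pics/wrist_9.png

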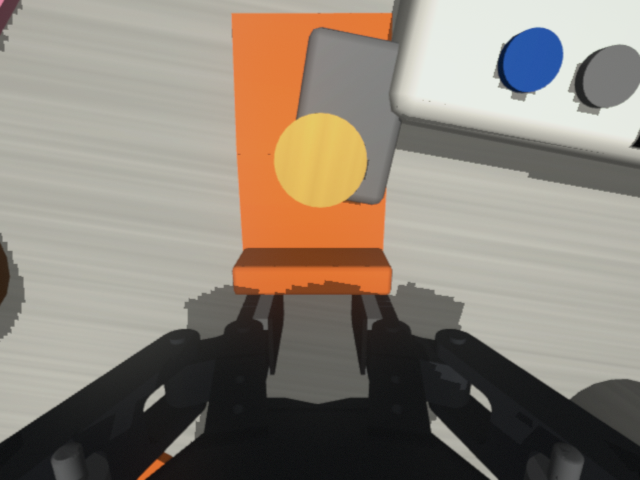

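View pics/s9c.png

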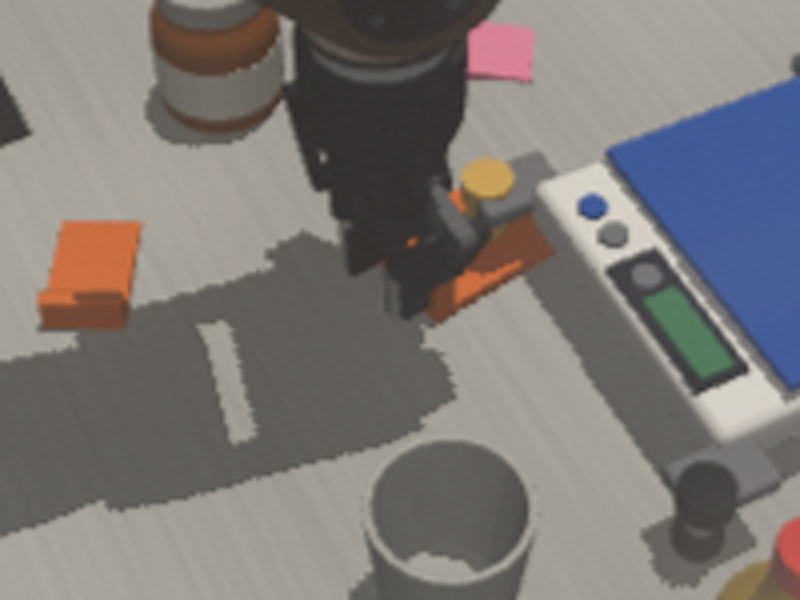

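```bash
python3 - <<'E'
from h import *
x=np.array([.6165,-.0118,.1607])
for z in(.044,.048):
    p=unproj('wrist',(321,160),z); print(p); rel(x,p[:2])
# wedge from corners
rep([('wrist',(55,30,1.5),(232.5,13)),('wrist',(-47,-30,30),(391,293)),('wrist',(-47,30,30),(234,293)),('wrist',(-35,30,8),(243,248)),('wrist',(-35,-30,8),(384,248)),('wrist',(5,30,8),(239,154))],p[:2])
E
```

```text
[ 0.62212644 -0.01423495  0.044     ]
foot in wedge mm [ 5.2 -3.3] heel ctr in tool (fwd,left) mm [10.3  1. ] tcp [ 0.5601 -0.0219  0.0083] yaw 0.16 heel->foot dir 0.097
[ 0.62245773 -0.01414024  0.048     ]
foot in wedge mm [ 5.5 -3.3] heel ctr in tool (fwd,left) mm [10.3  1. ] tcp [ 0.5601 -0.0219  0.0083] yaw 0.16 heel->foot dir 0.099
wedge [ 0.6173 -0.0124  0.1628] res [-0.6 -1.8  2.6  3.7 -0.8  3.8  0.1 -0.6  0.6 -0.8 -2.  -3.2]
tcp [ 0.5601 -0.0219  0.0083] yaw 0.16
foot in wedge mm [ 4.8 -2.6] heel centre in tool(x fwd,y left) mm [11.   0.2]
dir from heel to foot 0.113
```

```bash
python3 -m creep '[0.08,0,0,0, 0.16,0,0,0, 0.24,0,0,0, 0.32,0,0,0, 0.4,0,0,0, 0.48,0,0,0, 0.54,0,0,0, 0.54,0,0,0, 0.54,0,0,0]'
python3 - <<'E'
from h import *
snap('wrist','wa.png')
E
```

```text
time: 11.52
eef_pos: [0.5717, -0.02, 0.0083]
tcp_rot: [0.997, 0.08, -0.003, -0.0]
contact_force: [-8.3, -0.9, 5.5]
opening: 0.356
```

View pics/wa.png

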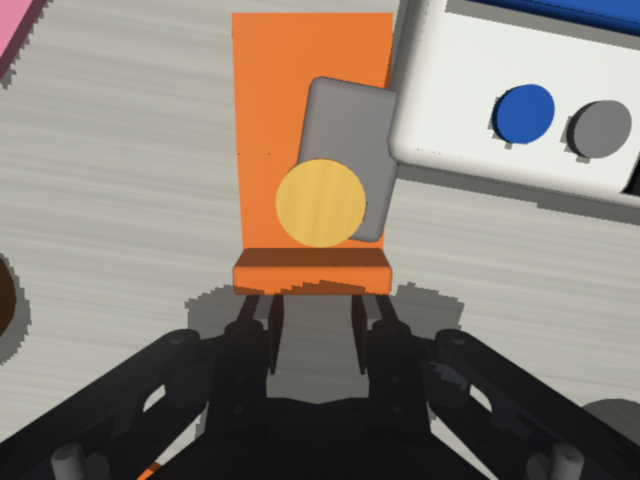

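```bash
python3 - <<'E'
from h import *
p=unproj('wrist',(321,203),.048); print(p)
rep([('wrist',(55,30,1.5),(232.5,13)),('wrist',(-47,-30,30),(391,293)),('wrist',(-47,30,30),(234,293)),('wrist',(-35,30,8),(243,248)),('wrist',(-35,-30,8),(384,248)),('wrist',(5,30,8),(239,154))],p[:2])
E
```

```text
[ 0.62209352 -0.01415846  0.048     ]
wedge [ 0.6289 -0.0104  0.1632] res [-0.8 -2.4  2.7  4.  -0.7  4.1  0.2 -0.6  0.7 -0.7 -2.1 -3.2]
tcp [ 0.5717 -0.02    0.0083] yaw 0.161
foot in wedge mm [-7.3 -2.6] heel centre in tool(x fwd,y left) mm [11.   0.1]
dir from heel to foot 0.098
```

```bash
python3 -m creep '[-0.1,0,0,0, -0.3,0,0,0, -0.6,0,0,0, -1,0,0,0, -1.5,0,0,0, -2,0,0,0, -2.5,0,0,0, -2.5,0,-1,0, -2.5,0,-2,0, -2.5,0,-3.2,0, -2.5,0,-4.5,0, -2.5,0,-6,0, -2.5,0,-7.5,0, -2.5,0,-9,0, -2.5,0,-9,0]'
python3 -m creep '[0,1,0,0, 0,2.2,0,0, 0,3.5,0,0, 0,5,0,0, 0,6.5,0,0, 0,8,0,0, 0,9.5,0,0, 0,11,0,0, 0,12,0,0, 0,12,0,0, 0,12,0,0]'
python3 - <<'E'
from h import *
snap('top','tb.png');snap('side','sb.png')
for n,b in(('t',(227,115)),('s',(262,160))):
    im=cv2.imread(f'pics/{n}b.png');cv2.imwrite(f'pics/{n}bc.png',cv2.resize(im[b[1]:b[1]+150,b[0]:b[0]+200],(800,600),interpolation=cv2.INTER_CUBIC))
E
```

```text
time: 12.82
eef_pos: [0.5162, -0.0311, 0.2435]
tcp_rot: [0.997, 0.08, 0.008, 0.003]
contact_force: [0.4, -0.1, 1.0]
opening: 0.353
time: 13.73
eef_pos: [0.5594, -0.3273, 0.233]
tcp_rot: [0.997, 0.079, -0.0, -0.0]
contact_force: [-0.9, -0.1, -0.2]
opening: 0.352
```

View pics/tb.png

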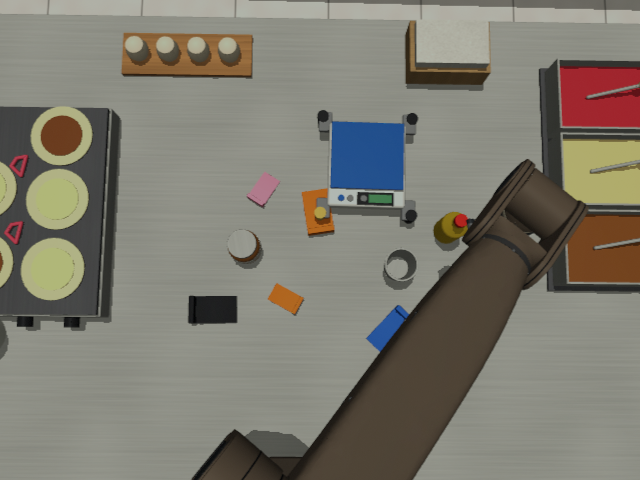

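View pics/tbc.png

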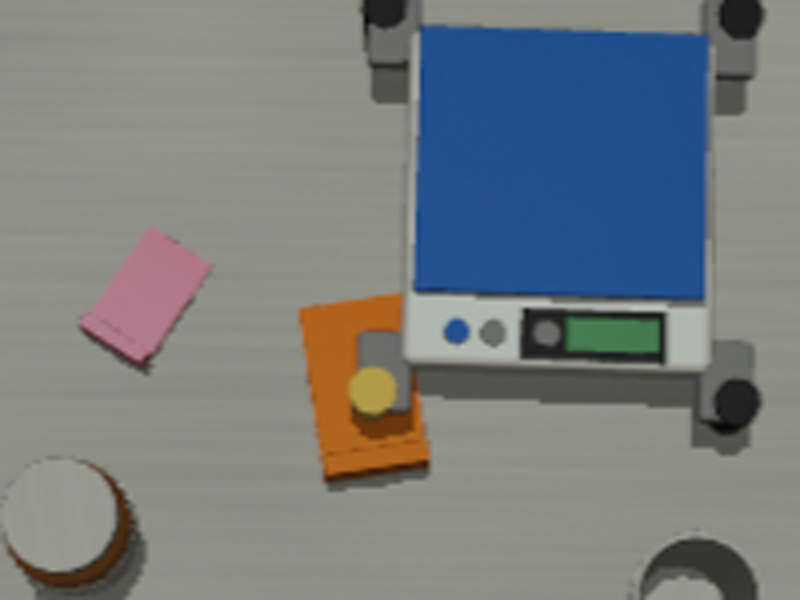

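View pics/sbc.png

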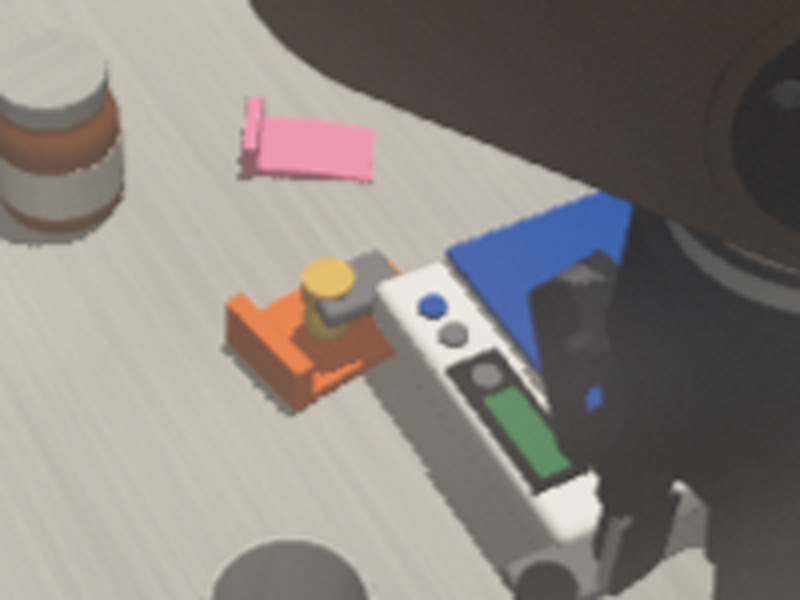

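```bash
python3 - <<'E'
from h import *
T=lambda a,b:(227+a/4,115+b/4)
p=unproj('top',T(373,391),.048); print(p)
rep([('top',(55,30,1.5),T(300,310)),('top',(-47,30,30),T(327,477)),('top',(-47,-30,30),T(428,461)),('top',(-35,30,30),T(323,459)),('top',(-35,-30,30),T(425,441))],p[:2])
# scale feet before/after (z of caps when level .048)
for n,a in (('FR',T(737,400)),('BL',T(386,8)),('BR',T(741,17))): print(n,a,unproj('top',a,.048)[:2])
E
```

```text
[ 0.61917544 -0.01397635  0.048     ]
wedge [ 0.6245 -0.0099  0.1583] res [-0.4 -0.  -0.7  0.2  0.8  0.3 -0.5 -0.6  0.8  0. ]
tcp [ 0.5597 -0.3253  0.2333] yaw 0.16
foot in wedge mm [-5.9 -3.2] heel centre in tool(x fwd,y left) mm [ 67.3 301.1]
dir from heel to foot 0.081
FR (411.25, 215.0) [ 0.61662063 -0.2137489 ]
BL (323.5, 117.0) [ 0.83673543 -0.0191332 ]
BR (412.25, 119.25) [ 0.83438514 -0.21808326]
```

```bash
python3 -m creep '[0,0,-0.5,0, 0,0,-1,0, 0,0,-1,0, 0,0,-1,0, 0,0,-1,0, 0,0,-1,0]'
python3 - <<'E'
from h import *
def tri(a,b):
    r=least_squares(lambda p:np.r_[proj('top',p)-a,proj('side',p)-b],[.6,0,.03]); return r.x.round(4),r.fun.round(2)
print('brass before',tri((319.2,213.7),(343.,232.)),'after',tri((320.2,212.7),(343.75,229.5)))
print(ctrl.get_state()['contact_force'], ctrl.get_state()['time'], ctrl.sign_off())
E
```

```text
time: 14.33
eef_pos: [0.5601, -0.3258, 0.2586]
tcp_rot: [0.997, 0.08, -0.0, -0.0]
contact_force: [-0.2, -0.3, -0.2]
opening: 0.355
brass before (array([ 0.6202, -0.0124,  0.0398]), array([ 0.27, -0.74, -0.7 ,  0.16])) after (array([ 0.6206, -0.0144,  0.049 ]), array([ 0.25, -0.68, -0.63,  0.14]))
the job is handed in; nothing more can be done
[-0.18148071 -0.34520141 -0.23510984] 14.3333 None
```

The large orange wedge is under the brass foot and the scale stands level. I turned the wedge towards the foot and pushed it in by its heel with the fingertips, without lifting it. I then backed the hand away and handed the job in at 14.3 s.

What the last checks showed:
- **Foot on the wedge:** it rests on the flat top, about 3 mm off the centre line. The top camera puts it at about x = -6 mm in the wedge's frame and the wrist camera at about -7 mm. The target is -9 mm ± 12 mm, so both are inside it.
- **Level:** the brass foot rose by about 9 mm against the 8 mm expected, which agrees within the camera error. I did not measure the heights of the other three feet.
- **Scale position:** the brass foot stayed within about 2 mm sideways. The other feet moved by about 2 to 6 mm in single-camera readings that assume a fixed height, so most of that is probably measurement error from the scale levelling.
- **Bystanders:** the bottle, jar, cup and look-alikes show no visible movement. The last force readings were near zero, with the hand well above the counter.

The wedge position fitted from the side camera was unreliable with the arm in view, so I relied on the wrist and top cameras instead.

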